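# Roll a control spindle flat-side up in V-blocks and clamp it

### The arm

A 7-joint arm with a two-finger parallel gripper is mounted at the origin on the work surface. World frame = base frame: x ahead of the robot, y to its left, z up, the work surface at z = 0. Lengths are in mm, angles in degrees, forces in N, time in s.
With the tool pointing down it reaches from about 425 to 875 mm from the base axis. Payload 4.7 kg.
Tool frame: the origin (TCP) lies at the very end of the fingers, on their centre line; the grasp point (between the pads) lies 19 mm behind it (bot.pinch_z is the distance from the TCP to the grasp point, in mm); z points along the fingers, y is the line along which they close (so a half turn about z gives the same grasp; the last joint's range is limited). The gripper opens to 87 mm and grips with 3 to 60 N. Pads are 19 mm wide; open, the fingers measure 117 mm over their backs; the gripper's body (75 mm by 190 mm) begins 51 mm behind the grasp point.
Start: joints at [66.583, 18.392, -4.016, 83.108, 1.295, 78.541, -3.26], TCP at [266.688, -592.795, 191.787] pointing down, gripper open.
Joint ranges: [-163.93, 163.93], [-17.29, 119.83], [-79.2, 71.16], [3.27, 140.29], [-89.18, 269.18], [5.43, 117.66], [-154.24, 154.24]. Speed limits (degrees/s): [147.25, 147.25, 180, 180, 180, 180, 180].

### API

Orientations are given as a 3x3 rotation matrix whose columns are the frame's x, y, z axes.
In Python, from plant import bot, read_camera, camera_info, search_frame, regions_of gives the robot as it stands. The module is installed in compiled form; this text tells all that it offers.
- The arm moves only by the tool arm_command, never from a script. Its argument "deltas" is a list of rows, each a list of 7 numbers: the shift along the tool's x, y, z in m, then the turn, a rotation vector about the tool's x, y, z in rad, then the closure, from 0 (fully open) to 1 (shut). In form: [[tx, ty, tz, ax, ay, az, claw], ...]. A call has 1 to 12 rows; each row shifts and turns the commanded pose from where the row before left it, along the tool's axes as they then stand; what a row does not reach is not made up. A row lasts 1/10 s, in which the tool goes at most 50 mm and 8.59 degrees, less where a joint would pass 70% of its speed; a pose out of reach is approached as far as the arm can. A call with a gripper value outside its range is refused whole. The fingers move at their own pace and stop on an object; the grip force is fixed at half the most. Time passes only in rows, so rows that do not move let the fingers close. It gives the time, the measured TCP pose, the force, the opening and the grip force at its end, in the units of the state.
- bot.get_obs(): the state, without advancing time (a new reading comes with each control period).
- read_camera(name): name is "scene" or "top"; returns the picture (480x640x3 uint8, red, green, blue); there is no depth.
- camera_info(name): a dict with "K" (3x3 intrinsics, pixels), "camera_from_world" (4x4, takes a point from world to camera coordinates). Camera axes: x right, y down, z forward; pixel columns grow to the right and rows downward; lengths in mm; the calibration is good to about 2 mm. A picture is of the moment at which its call begins. camera_info takes no time and is no camera call.
- bot.close_job(): hands the job in; it is judged then, once.
Trained networks look in the newest picture that a camera, given by its name, has taken for a name from the list of things; names that differ only in an ending like _2 or _b are one class to them, and where a whole thing is asked for, a point or a joint stands for the part that bears it (a point fixed in the world has none). Each returns a list of dicts, best first, with "p" (0 to 1); they miss things now and then, are a little off and sometimes report something else, mostly with a low value. They report only what shows in the picture. A call takes as long as a camera call. They do not tell look-alikes from the thing itself.
- search_frame(query, camera): "bbox" ([left, top, width, height] as shares, 0 to 1, of the picture: columns of its width, rows of its height, round what is visible of it).
- regions_of(query, camera): "pixels" (480x640 bool, what is visible of it) and "bbox" ([left, top, width, height] as shares, 0 to 1, of the picture: columns of its width, rows of its height, round what is visible of it).
The state is a dict: "clock": time; "joint_pos": joint angles; "qvel": joint speeds; "joint_torque": joint torques, N m; "tcp_pos": TCP position; "ee_rot": TCP orientation; "wrist_force": force on the tool from outside, world axes, zero at the start; "moment": the same for the moment, N m; "opening": finger opening in mm; "grasp_force": force on a finger pad.
Only numpy, scipy, OpenCV 4.12 (cv2) and the standard library are available. Lean on these libraries where they do the work, as an engineer would, in place of code of your own. Each camera call takes 0.05 s, during which the arm holds its last target. There are 200 camera calls.

### The job

The control spindle with the big knob lies in the pair of V-blocks. Roll it where it lies, without lifting it out, until the flat milled on its shaft faces straight up, and only then swing the hinged clamp over and press it fully home on the flat, so that the spindle stays lying in both V-blocks with its flat up. Leave the other things on the bench where they are.

Things in the scene. Friction and masses are not known exactly. Their poses are not given: they have to be found in the camera images.
- spindle: Steel shaft (24 mm diameter, 170 mm long, 0.3 to 0.55 kg) with a big aluminium knob, lying loose in two smooth, oiled V-blocks; turns as one piece, stays as left. Origin: on its axis at mid-length, 54 mm above the bench. Own z: along the shaft, towards the clamp's half. Own x: outward normal of the milled flat, so it must end pointing straight up. May start with the flat sideways or down.
- knob (a point): Centre of the knob, on the shaft axis at spindle z = -22 mm. The knob is 71 mm in diameter, 26 mm wide, with a fluted rim; a thin dark line engraved on rim and faces marks the side of the flat. Closed fingertips pressed on top of the rim (about 8 to 20 N) and dragged across the shaft roll the spindle, with little slip. Axes as the spindle's.
- flat (a point): On the surface of the flat, where the clamp's foot lands: spindle z = +30 mm, 7 mm from the axis (the round shaft is 12 mm from it). The flat is 19.5 mm wide and runs from spindle z = -6 to +50 mm. Axes as the spindle's.
- fixture: Steel base plate 124 x 180 x 12 mm, fixed to the bench. Origin: centre of its underside. y: along the spindle, z: up, x: across, away from the robot. V-blocks (62 mm across, 20 mm thick, tops 58 mm above the bench) stand at y = -65 and +65 mm, knob at y = -22, clamp at y = +30 mm; the spindle's axis lies over x = 0, 54 mm above the bench.
- clamp (a joint): Clamp angle (rad) about an axis parallel to the fixture's y. 0: shut, arm level, foot flush on the upward flat (about 0.1 or more if the foot rests on the round of the shaft). Grows as the arm lifts and leans back towards the robot: 1.57 upright, stop at 2.3. It starts open; the stiff hinge (0.05 N m) holds the arm where it is left.
- clamp_hinge (a point): On the clamp's hinge axis: fixture x = -40, y = +30 mm, 68 mm above the bench, between two posts up to 75 mm high. The arm is an aluminium bar 22 mm wide and 8 mm thick that runs 74 mm from here (to fixture +x when shut).
- clamp_end (a point): Centre of the round cross-bar (12 mm diameter, 30 mm wide along fixture y) at the free end of the clamp arm, 74 mm from the hinge. When shut it lies at fixture x = +34 mm, 68 mm above the bench, beyond the shaft.
- spare_knob: Bystander, to be left alone: spare aluminium knob, 38 mm across, 22 mm high; origin at its underside's centre.
- capacitor: Bystander, to be left alone: upright capacitor can, 35 mm across, 50 mm high; origin at its underside's centre.
- collar: Bystander, to be left alone: brass collar, 32 mm across, 12 mm high; origin at its underside's centre.
- transformer: Bystander, to be left alone: small transformer, steel core with a copper winding, 55 x 50 x 45 mm; origin at its underside's centre.
- driver: Bystander, to be left alone: screwdriver, 190 mm long, lying about across the spindle's axis; origin at its underside's centre.
- screw_tray: Bystander, to be left alone: low grey screw tray, 100 x 140 x 25 mm; origin at its underside's centre.
- meter_a: Bystander, to be left alone: multimeter lying flat, 150 x 78 x 45 mm; origin at its underside's centre.
- meter_b: Bystander, to be left alone: multimeter lying flat, 150 x 78 x 45 mm; origin at its underside's centre.
There are look-alikes about, which are no part of the job. Leave any blue or red look-alike of the spindle alone.

How it is judged:
By the outcome, as a careful person would: the job done as asked, in the order asked, and still so for the second after the job is handed in, with the robot touching nothing.
It also fails if it takes over 61 s, if anything falls off the work surface, if the arm or the gripper's body presses on something with over 40 N, if the wrist force passes 120 N, or if a joint passes its speed limit or range.

## Working session

There is one attempt and no reset: what is moved stays moved. The work goes in short steps, Python scripts to look and compute and a tool call to move; the robot and the scene stay as the last step left them, time stands still between calls to the robot, and variables do not carry over. Pictures are saved under pics/ and viewed, at most 12 in all, crops included, and the job is handed in when it is done.

Besides the shell and the picture viewer there is one more tool, called after "Emit:" as name(argument=value, ...) on one line, values as JSON. arm_command: Moves the arm, as the interface text tells. Its arguments: {"type":"object","properties":{"deltas":{"type":"array","items":{"type":"array","items":{"type":"number"}}}},"required":["deltas"]}

```bash
mkdir -p pics
python3 - <<'E'
from plant import *
import cv2,numpy as np
for c in ("scene","top"):
    im=read_camera(c); cv2.imwrite(f"pics/{c}0.png",im[:,:,::-1])
    i=camera_info(c); print(c,np.round(i["K"],1).tolist(),np.round(i["camera_from_world"],3).tolist())
    for q in ("spindle","fixture","clamp_end","knob"):
        print(q,[(round(d["p"],2),np.round(np.array(d["bbox"])*[640,480,640,480]).tolist()) for d in search_frame(q,c)][:4])
o=bot.get_obs();print(o["clock"],o["tcp_pos"],np.round(o["ee_rot"],3).tolist(),o["opening"])
E
```

```text
scene [[500.6, 0.0, 324.5], [0.0, 500.6, 245.2], [0.0, 0.0, 1.0]] [[0.053, 0.998, 0.017, 46.825], [0.633, -0.021, -0.774, -295.292], [-0.773, 0.051, -0.633, 1405.776], [0.0, 0.0, 0.0, 1.0]]
spindle [(0.71, [404.0, 180.0, 70.0, 31.0]), (0.7, [183.0, 337.0, 103.0, 56.0]), (0.69, [307.0, 185.0, 76.0, 37.0]), (0.59, [306.0, 244.0, 85.0, 37.0])]
fixture [(0.7, [295.0, 197.0, 110.0, 118.0])]
clamp_end [(0.79, [338.0, 198.0, 21.0, 40.0])]
knob [(0.88, [186.0, 335.0, 100.0, 56.0]), (0.79, [310.0, 183.0, 70.0, 36.0]), (0.63, [406.0, 179.0, 70.0, 37.0]), (0.6, [306.0, 244.0, 88.0, 38.0])]
top [[570.4, 0.0, 318.6], [0.0, 570.4, 249.5], [0.0, 0.0, 1.0]] [[-0.029, -0.999, -0.013, -49.089], [-0.993, 0.031, -0.115, 587.54], [0.115, 0.01, -0.993, 1114.135], [0.0, 0.0, 0.0, 1.0]]
spindle [(0.88, [260.0, 339.0, 84.0, 51.0]), (0.83, [153.0, 351.0, 71.0, 62.0]), (0.73, [259.0, 234.0, 85.0, 44.0]), (0.55, [356.0, 126.0, 78.0, 46.0])]
fixture [(0.86, [252.0, 218.0, 102.0, 84.0])]
clamp_end [(0.84, [289.0, 277.0, 19.0, 25.0]), (0.7, [306.0, 187.0, 14.0, 21.0])]
knob [(0.88, [356.0, 127.0, 78.0, 47.0]), (0.72, [150.0, 353.0, 73.0, 63.0]), (0.63, [257.0, 235.0, 88.0, 41.0]), (0.56, [263.0, 340.0, 80.0, 51.0])]
0.5 [ 266.67047201 -592.76911843  191.76133649] [[0.912, 0.41, -0.0], [0.41, -0.912, -0.0], [-0.0, 0.0, -1.0]] 87.17029741443774
```

View pics/scene0.png

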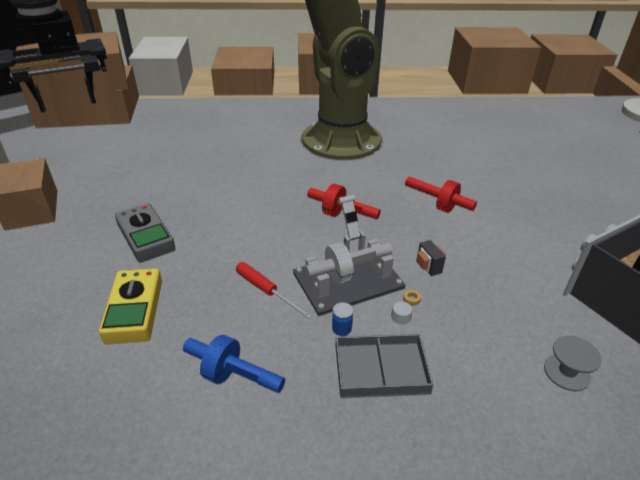

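View pics/top0.png

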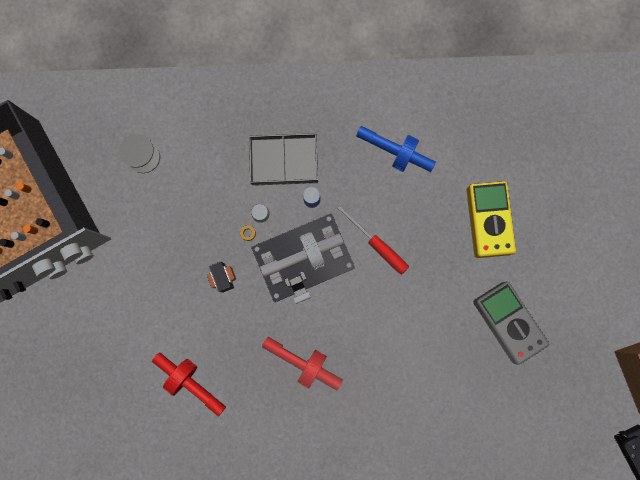

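The candidates are the grey spindle in the fixture (top 302,256; scene 348,262), the blue one (top 396,150) and two red ones (top 188,380 and 303,363). The grey one fits: it lies in the V-blocks beside the clamp. I'll confirm that in one enlarged crop.

```bash
cat > h.py <<'E'
import numpy as np,cv2
from plant import *
def proj(c,P):
    i=camera_info(c);T=np.array(i["camera_from_world"]);p=np.atleast_2d(P)@T[:3,:3].T+T[:3,3]
    p=p@np.array(i["K"]).T;return p[:,:2]/p[:,2:]
def ray(c,uv,z):
    i=camera_info(c);T=np.array(i["camera_from_world"]);R=T[:3,:3];o=-R.T@T[:3,3]
    d=R.T@np.linalg.inv(i["K"])@np.array([uv[0],uv[1],1.]);return o+d*(z-o[2])/d[2]
E
python3 - <<'E'
from h import *
a=cv2.imread("pics/scene0.png")[180:315,285:415];b=cv2.imread("pics/top0.png")[205:310,245:360]
r=lambda m,w:cv2.resize(m,(w,int(m.shape[0]*w/m.shape[1])),interpolation=cv2.INTER_CUBIC)
a=r(a,400);b=r(b,400);H=max(len(a),len(b));o=np.zeros((H,800,3),np.uint8);o[:len(a),:400]=a;o[:len(b),400:]=b
cv2.imwrite("pics/crop1.png",o)
read_camera("top")
m=regions_of("fixture","top")[0]["pixels"].astype(np.uint8)
q=cv2.boxPoints(cv2.minAreaRect(cv2.findNonZero(m)));print(q)
for u in q: print(np.round(ray("top",u,12),1))
E
```

```text
[[249.88187 246.72679]
 [330.5988  211.82219]
 [358.27634 275.82648]
 [277.55942 310.73108]]
[598.3  74.4  12. ]
[665.8 -93.6  12. ]
[ 531.8 -145.8   12. ]
[465.9  20.3  12. ]
```

View pics/crop1.png

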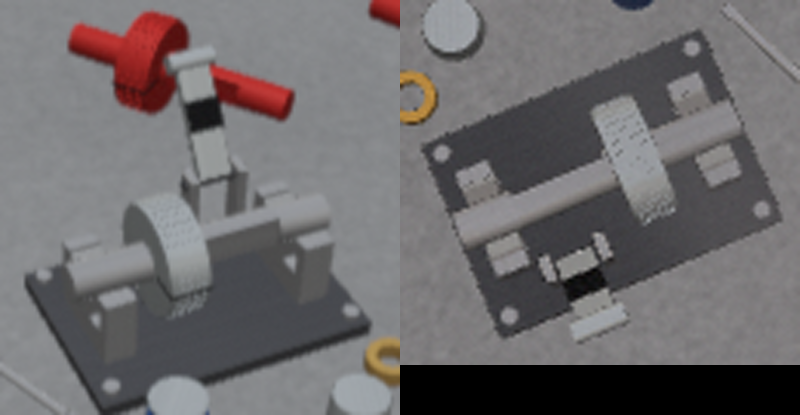

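The crop shows the bare-metal spindle lying in both V-blocks with the knob in between, so it is the target. The clamp is open and leaning back, with its end at scene (347,201) and top (299,298). The shaft has a darker facet towards the scene camera at scene (363,253). Next I'll fit the fixture pose and unroll the rim and shaft to get the roll angle.

```bash
cat >> h.py <<'E'
def F(pose,p):
    x,y,a=pose;c,s=np.cos(a),np.sin(a);p=np.atleast_2d(p).astype(float)
    return np.c_[x+c*p[:,0]-s*p[:,1],y+s*p[:,0]+c*p[:,1],p[:,2]]
def vis(pose,c):
    i=camera_info(c);T=np.array(i["camera_from_world"]);o=-T[:3,:3].T@T[:3,3]-F(pose,[0,0,54])[0]
    ca,sa=np.cos(pose[2]),np.sin(pose[2]);o=np.array([ca*o[0]+sa*o[1],-sa*o[0]+ca*o[1],o[2]]);return o
def unroll(pose,c,im,r,ys,ths):
    Y,Th=np.meshgrid(ys,np.radians(ths));P=np.c_[(r*np.sin(Th)).ravel(),Y.ravel(),(54+r*np.cos(Th)).ravel()]
    uv=proj(c,F(pose,P)).reshape(*Y.shape,2).astype(np.float32)
    return cv2.remap(im,uv[...,0],uv[...,1],cv2.INTER_CUBIC)
E
python3 - <<'E'
from h import *
from scipy.optimize import least_squares
T=np.array([(423,145),(703,30),(780,215),(502,338)])-[400,0];T=T/3.478+[245,205]
S=np.array([(25,278),(103,400),(370,320)])/3.077+[285,180]
cT=[(62,90,12),(62,-90,12),(-62,-90,12),(-62,90,12)];cS=[(62,-90,12)]
cS=[(-62,-90,12),(62,-90,12),(62,90,12)]
f=lambda p:np.r_[(proj("top",F(p,cT))-T).ravel(),(proj("scene",F(p,cS))-S).ravel()]
s=least_squares(f,[565,-35,0.38]);print(s.x,np.degrees(s.x[2]),np.round(s.fun.reshape(-1,2),1).tolist())
p=s.x;np.save("pose.npy",p)
for c in("scene","top"):
    o=vis(p,c);print(c,np.round(o),"elev th",np.degrees(np.arctan2(o[0],o[2])))
ims={c:cv2.imread(f"pics/{c}0.png",0) for c in("scene","top")}
# detected clamp end
H=F(p,[-40,30,68])[0]
for a in np.arange(1.4,2.31,.15):
    E_=F(p,[-40+74*np.cos(a),30,68+74*np.sin(a)]);print(round(a,2),proj("scene",E_)[0].round(1),proj("top",E_)[0].round(1))
ths=np.arange(-60,151,7.5)
for n,r,ys in(("rim",35.5,np.arange(-34,-9,4)),("shaft",12,np.arange(-4,53,6))):
    for c in ims:
        print(n,c)
        u=unroll(p,c,ims[c],r,ys,ths)
        for t,row in zip(ths,u): print(t,row.tolist())
# overlay image
a=cv2.imread("pics/scene0.png")[215:305,290:400];k=7
a=cv2.resize(a,None,fx=k,fy=k,interpolation=cv2.INTER_CUBIC)
cv2.imwrite("pics/crop2.png",a)
E
```

```text
[ 5.73415709e+02 -3.31489053e+01  3.73944781e-01] 21.425457750106617 [[-1.2, 0.1], [-1.2, -1.0], [0.7, 0.9], [-0.7, 0.3], [-1.4, -1.7], [-0.8, 2.0], [0.1, -0.3]]
scene [ 615. -340.  606.] elev th 45.43204092544272
top [-128.    2. 1120.] elev th -6.537641945657029
1.4 [359.1 209.4] [290.2 270.2]
1.55 [356.3 205.7] [292.6 275.8]
1.7 [353.6 202.8] [295.  281.4]
1.85 [350.8 200.7] [297.3 287. ]
2.0 [348.2 199.5] [299.7 292.4]
2.15 [345.8 199.2] [301.9 297.4]
2.3 [343.6 199.8] [303.9 301.9]
rim scene
-60.0 [126, 98, 139, 154, 156, 158, 154]
-52.5 [127, 125, 149, 153, 152, 154, 152]
-45.0 [120, 138, 147, 149, 150, 149, 149]
-37.5 [122, 147, 150, 149, 152, 148, 146]
-30.0 [131, 151, 154, 154, 154, 155, 147]
-22.5 [138, 155, 157, 158, 155, 156, 151]
-15.0 [148, 155, 159, 157, 158, 156, 144]
-7.5 [150, 156, 157, 156, 157, 155, 141]
0.0 [147, 149, 155, 154, 156, 154, 144]
7.5 [147, 162, 156, 164, 152, 161, 159]
15.0 [149, 162, 158, 163, 162, 163, 152]
22.5 [148, 155, 163, 163, 160, 163, 154]
30.0 [145, 154, 163, 164, 163, 159, 164]
37.5 [144, 161, 157, 160, 158, 160, 160]
45.0 [137, 165, 165,
[... 4094 characters left out ...]
, 78, 75, 109]
52.5 [61, 59, 63, 66, 67, 57, 52, 61, 61, 100]
60.0 [65, 66, 63, 65, 65, 62, 58, 60, 59, 89]
67.5 [66, 69, 65, 65, 64, 62, 61, 62, 61, 80]
75.0 [66, 69, 66, 66, 63, 62, 61, 62, 62, 72]
82.5 [66, 69, 66, 65, 63, 62, 61, 61, 62, 69]
90.0 [66, 69, 66, 66, 63, 62, 61, 62, 62, 69]
97.5 [66, 69, 65, 65, 63, 62, 61, 62, 62, 73]
105.0 [66, 66, 63, 64, 65, 62, 59, 61, 60, 77]
112.5 [62, 60, 63, 65, 67, 59, 53, 59, 58, 86]
120.0 [62, 62, 75, 72, 71, 57, 56, 71, 72, 99]
127.5 [90, 95, 110, 96, 91, 83, 92, 108, 103, 118]
135.0 [134, 139, 144, 134, 124, 124, 135, 150, 139, 140]
142.5 [149, 146, 141, 140, 140, 144, 146, 148, 141, 141]
150.0 [138, 140, 138, 140, 141, 141, 140, 140, 140, 141]
```

View pics/crop2.png

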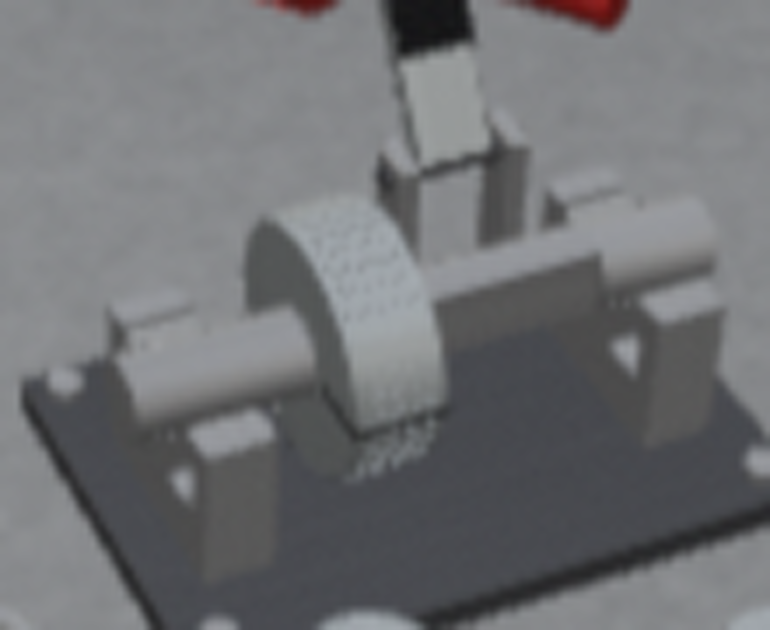

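The crop shows the flat facing the scene camera, with its upper edge at about 37°. The dark line sits low on the rim at scene (348,277), about 92° from up towards fixture +x. So the top of the rim must be dragged towards the robot, about 57 mm in several strokes. First I'll bring the closed fingers over.

Emit:
arm_command(deltas=[[0.037,-0.0259,0,0,0,0,1],[0.037,-0.0259,0,0,0,0,1],[0.037,-0.0259,0,0,0,0,1],[0.037,-0.0259,0,0,0,0,1],[0.037,-0.0259,0,0,0,0,1],[0.037,-0.0259,0,0,0,0,1],[0.037,-0.0259,0,0,0,0,1],[0.037,-0.0259,0,0,0,0,1],[0.037,-0.0259,0,0,0,0,1],[0.037,-0.0259,0,0,0,0,1],[0.037,-0.0259,0,0,0,0,1],[0.037,-0.0259,0,0,0,0,1]])

```text
clock: 1.8
tcp_pos: [544.8, -125.7, 192.2]
ee_rot: [[0.912, 0.41, 0.001], [0.41, -0.912, -0.001], [0.0, 0.001, -1.0]]
wrist_force: [-0.4, -0.6, 0.0]
opening: 2.8
grasp_force: 0.0
```

Emit:
arm_command(deltas=[[0,0,0,0,0,-0.1384,1],[0,0,0,0,0,-0.1384,1],[0,0,0,0,0,-0.1384,1],[0,0,0,0,0,-0.1384,1],[0,0,0,0,0,-0.1384,1],[0,0,0,0,0,-0.1384,1],[0,0,0,0,0,-0.1384,1],[0,0,0,0,0,-0.1384,1],[0,0,0,0,0,-0.1384,1],[0,0,0,0,0,-0.1384,1],[0,0,0,0,0,-0.1384,1]])

```text
clock: 2.9
tcp_pos: [544.1, -127.2, 191.9]
ee_rot: [[-0.371, 0.929, 0.0], [0.929, 0.371, -0.0], [-0.0, 0.0, -1.0]]
wrist_force: [-0.8, -0.0, 0.6]
opening: 0.3
grasp_force: 0.0
```

```bash
cat >> h.py <<'E'
def st(tgt=None):
    p=np.load("pose.npy");o=bot.get_obs();t=np.array(o["tcp_pos"]);R=np.array(o["ee_rot"]);c,s=np.cos(p[2]),np.sin(p[2])
    d=t-[p[0],p[1],0];print("t",round(o["clock"],2),"fix",np.round([c*d[0]+s*d[1],-s*d[0]+c*d[1],t[2]],1),"yaw y",round(np.degrees(np.arctan2(R[1,1],R[0,1])),2),"zaxis",R[:,2].round(3),"F",np.round(o["wrist_force"],1),"open",round(o["opening"],1),"q",np.round(o["joint_pos"],0))
    if tgt is not None: print("tool delta mm",np.round(R.T@(F(p,tgt)[0]-t),1))
E
python3 -c "
from h import *
st([10,-22,105])"
```

```text
t 2.9 fix [-61.7 -76.8 191.9] yaw y 21.77 zaxis [ 0. -0. -1.] F [-0.8 -0.   0.6] open 0.3 q [ 41.  10. -33.  95.   5.  77.  28.]
tool delta mm [54.4 72.  86.9]
```

Emit:
arm_command(deltas=[[0.027,0.036,0,0,0,0,1],[0.027,0.036,0,0,0,0,1],[0,0,0.03,0,0,0,1],[0,0,0.03,0,0,0,1],[0,0,0.027,0,0,0,1],[0,0,0.01,0,0,0,1],[0,0,0,0,0,0,1]])

```text
clock: 3.6
tcp_pos: [590.2, -50.7, 93.5]
ee_rot: [[-0.366, 0.931, -0.003], [0.931, 0.366, 0.0], [0.001, -0.002, -1.0]]
wrist_force: [0.7, 0.2, 0.9]
opening: 0.9
grasp_force: 0.0
```

Emit:
arm_command(deltas=[[0,0,0.003,0,0,0,1],[0,0,0.002,0,0,0,1],[0,0,0,0,0,0,1]])

```text
clock: 3.9
tcp_pos: [592.0, -50.7, 90.7]
ee_rot: [[-0.366, 0.931, 0.002], [0.931, 0.366, -0.0], [-0.001, 0.001, -1.0]]
wrist_force: [0.3, -0.1, 0.2]
opening: 0.6
grasp_force: 0.0
```

```bash
python3 -c "
from h import *
st([10,-22,89.5])"
```

```text
t 3.9 fix [ 10.9 -23.1  90.7] yaw y 21.44 zaxis [ 0.002 -0.    -1.   ] F [ 0.3 -0.1  0.2] open 0.6 q [ 32.  19. -35.  98.  12.  67.  15.]
tool delta mm [ 1.1 -0.9  1.2]
```

Emit:
arm_command(deltas=[[0.001,0,0.001,0,0,0,1],[0,0,0,0,0,0,1]])

```text
clock: 4.1
tcp_pos: [591.1, -49.5, 89.1]
ee_rot: [[-0.366, 0.931, 0.001], [0.931, 0.366, -0.0], [-0.0, 0.0, -1.0]]
wrist_force: [-0.2, 0.3, -0.1]
opening: 0.8
grasp_force: 0.0
```

Emit:
arm_command(deltas=[[0,0,0.001,0,0,0,1],[0,0,0,0,0,0,1]])

```text
clock: 4.3
tcp_pos: [590.9, -49.7, 87.7]
ee_rot: [[-0.366, 0.931, -0.0], [0.931, 0.366, -0.0], [-0.0, -0.0, -1.0]]
wrist_force: [-0.8, 0.0, -0.2]
opening: 0.5
grasp_force: 0.0
```

Emit:
arm_command(deltas=[[0,0,0.001,0,0,0,1],[0,0,0,0,0,0,1]])

```text
clock: 4.5
tcp_pos: [590.8, -49.7, 86.6]
ee_rot: [[-0.366, 0.931, -0.0], [0.931, 0.366, -0.0], [0.0, -0.0, -1.0]]
wrist_force: [-0.4, -0.7, -1.0]
opening: 0.3
grasp_force: 0.0
```

Emit:
arm_command(deltas=[[0,0,0.001,0,0,0,1],[0,0,0,0,0,0,1]])

```text
clock: 4.7
tcp_pos: [590.8, -49.7, 85.6]
ee_rot: [[-0.366, 0.931, -0.0], [0.931, 0.366, -0.0], [0.0, -0.0, -1.0]]
wrist_force: [-0.3, -0.1, 0.8]
opening: 0.9
grasp_force: 0.0
```

Run:
```python
from h import *
st([0,-22,89.5])
ims=[]
for c,(y0,y1,x0,x1) in (("scene",(190,310,285,405)),("top",(195,315,240,360))):
    im=read_camera(c)[:,:,::-1]; cv2.imwrite(f"pics/{c}1.png",im)
    ims.append(cv2.resize(im[y0:y1,x0:x1],(400,400),interpolation=cv2.INTER_CUBIC))
cv2.imwrite("pics/crop3.png",np.hstack(ims))
```

```text
t 4.7 fix [ 10.2 -21.7  85.6] yaw y 21.45 zaxis [-0. -0. -1.] F [-0.3 -0.1  0.8] open 0.9 q [ 32.  19. -35.  98.  12.  67.  15.]
tool delta mm [ -0.3 -10.2  -3.9]
```

View pics/crop3.png

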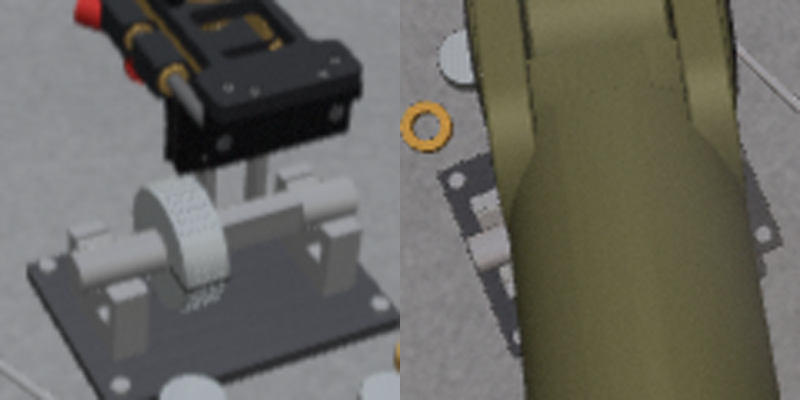

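Run:
```python
from h import *
o=bot.get_obs();t=np.array(o["tcp_pos"]);p=np.load("pose.npy")
g=lambda P:(np.round((proj("scene",P)-[285,190])/.3,0)).tolist()
print("tcp",g(t),"body",g(t+[0,0,70]))
yx=np.array(o["ee_rot"])
print("body corners",g([t+[0,0,70]+yx@[sx*37.5,sy*95,0] for sx in(-1,1) for sy in(-1,1)]))
print("knob top l/r",g(F(p,[[0,-35,89.5],[0,-9,89.5]])),"shaft ends",g(F(p,[[0,-85,54],[0,85,54]])))
print("Vtops",g(F(p,[[31,-75,58],[31,75,58],[-31,75,58]])),"plate corners",g(F(p,[[-62,-90,12],[62,-90,12],[62,90,12]])))
```

```text
tcp [[188.0, 209.0]] body [[193.0, 103.0]]
body corners [[53.0, 23.0], [210.0, 235.0], [178.0, -6.0], [351.0, 194.0]]
knob top l/r [[157.0, 198.0], [201.0, 186.0]] shaft ends [[71.0, 272.0], [345.0, 193.0]]
Vtops [[112.0, 298.0], [359.0, 224.0], [304.0, 161.0]] plate corners [[22.0, 262.0], [109.0, 407.0], [401.0, 312.0]]
```

Run:
```python
from h import *
print(proj("scene",[[266.7,-592.8,191.8],[266.7,-592.8,261.8]]).round(), proj("top",[266.7,-592.8,191.8]).round())
a=cv2.imread("pics/scene1.png")[60:310,225:475];b=cv2.imread("pics/scene0.png")[0:125,0:125]
cv2.imwrite("pics/crop4.png",np.hstack([cv2.resize(a,(500,500),interpolation=cv2.INTER_CUBIC),cv2.copyMakeBorder(cv2.resize(b,(300,300),interpolation=cv2.INTER_CUBIC),0,200,0,0,0)]))
```

```text
[[ 72. 120.]
 [ 62.  87.]] [[639. 419.]]
```

View pics/crop4.png

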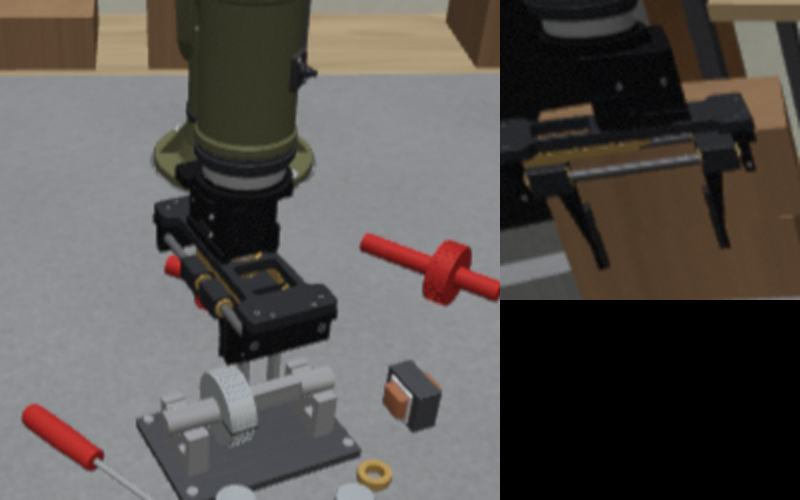

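The gripper sits where reported from above. In the scene view, though, no fingertip shows in front of the knob at the projected TCP, and there is no contact at z 85.6. I'll refine the fixture pose with the shaft ends and check the tool geometry before going on.

Run:
```python
from h import *
from scipy.optimize import least_squares
print("pinch",bot.pinch_z)
T=np.array([(423,145),(703,30),(780,215),(502,338)])-[400,0];T=T/3.478+[245,205]
S=np.array([(25,278),(103,400),(370,320)])/3.077+[285,180]
cT=[(62,90,12),(62,-90,12),(-62,-90,12),(-62,90,12),(0,85,54),(0,-85,54)];T=np.vstack([T,[(263.7,271.1),(342.8,239.5)]])
cS=[(-62,-90,12),(62,-90,12),(62,90,12),(0,-85,54),(0,85,54)];S=np.vstack([S,[(309.3,271),(390.7,248.6)]])
f=lambda p:np.r_[(proj("top",F(p,cT))-T).ravel(),(proj("scene",F(p,cS))-S).ravel()]
s=least_squares(f,[565,-35,0.38],loss="soft_l1");print(s.x,np.degrees(s.x[2]),np.round(f(s.x).reshape(-1,2),1).tolist())
np.save("pose.npy",s.x);st([4,-22,89.5])
# initial tips, implied height along the line above nominal xy
R0=np.array([[0.912,0.41,0],[0.41,-0.912,0],[0,0,-1]]);t=np.array([266.7,-592.8,191.8])
for dz in(0,-20,-40): print(dz,proj("scene",[t+R0@[0,y,dz] for y in(-47,47)]).round(1).tolist())
```

```text
pinch 18.700000000000003
[ 5.73270989e+02 -3.29543389e+01  3.65604256e-01] 20.947580834334914 [[-1.2, -0.3], [-0.9, -0.7], [0.5, 1.4], [-1.2, 0.1], [-2.0, 0.6], [-1.6, -0.9], [-1.2, -2.1], [-1.2, 1.7], [0.2, 0.0], [-2.9, 0.4], [-1.8, -0.6]]
t 4.8 fix [ 10.5 -21.9  85.7] yaw y 21.45 zaxis [-0. -0. -1.] F [ 0.5  0.2 -0.7] open 0.6 q [ 32.  19. -35.  98.  12.  67.  15.]
tool delta mm [-0.  -6.5 -3.8]
0 [[96.0, 115.5], [47.9, 123.9]]
-20 [[93.5, 106.5], [44.6, 114.7]]
-40 [[90.8, 97.4], [41.3, 105.4]]
```

Residuals are 1–2 px, so the pose is good. The visible fingertips in the first picture lie about 20–30 mm above the reported TCP, which also explains the missing contact. I'll probe down slowly, watching the force.

Emit:
arm_command(deltas=[[0,0,0.003,0,0,0,1],[0,0,0,0,0,0,1]])

```text
clock: 5.0
tcp_pos: [590.6, -49.7, 82.3]
ee_rot: [[-0.366, 0.931, -0.001], [0.931, 0.366, -0.0], [0.0, -0.001, -1.0]]
wrist_force: [0.0, -0.6, -0.8]
opening: 0.5
grasp_force: 0.0
```

Emit:
arm_command(deltas=[[0,0,0.003,0,0,0,1],[0,0,0,0,0,0,1]])

```text
clock: 5.2
tcp_pos: [590.6, -49.7, 79.2]
ee_rot: [[-0.366, 0.931, -0.001], [0.931, 0.366, 0.0], [0.0, -0.001, -1.0]]
wrist_force: [0.1, 0.6, -0.3]
opening: 0.4
grasp_force: 0.0
```

Emit:
arm_command(deltas=[[0,0,0.002,0,0,0,1],[0,0,0,0,0,0,1]])

```text
clock: 5.4
tcp_pos: [590.8, -49.6, 77.4]
ee_rot: [[-0.366, 0.931, -0.0], [0.931, 0.366, 0.0], [0.0, -0.0, -1.0]]
wrist_force: [0.5, 0.5, -0.2]
opening: 0.4
grasp_force: 0.0
```

Emit:
arm_command(deltas=[[0,0,0.002,0,0,0,1],[0,0,0,0,0,0,1]])

```text
clock: 5.6
tcp_pos: [590.8, -49.7, 75.5]
ee_rot: [[-0.366, 0.931, -0.0], [0.931, 0.366, -0.0], [0.0, -0.0, -1.0]]
wrist_force: [0.6, 0.7, -1.3]
opening: 0.2
grasp_force: 0.0
```

Emit:
arm_command(deltas=[[0,0,0.002,0,0,0,1],[0,0,0,0,0,0,1]])

```text
clock: 5.8
tcp_pos: [590.8, -49.7, 73.4]
ee_rot: [[-0.366, 0.931, -0.0], [0.931, 0.366, -0.0], [0.0, -0.0, -1.0]]
wrist_force: [0.3, 0.2, -0.9]
opening: 0.5
grasp_force: 0.0
```

Emit:
arm_command(deltas=[[0,0,0.002,0,0,0,1],[0,0,0,0,0,0,1]])

```text
clock: 6.0
tcp_pos: [590.8, -49.7, 71.5]
ee_rot: [[-0.366, 0.931, -0.0], [0.931, 0.366, -0.0], [0.0, -0.0, -1.0]]
wrist_force: [-0.3, -0.2, 0.3]
opening: 0.6
grasp_force: 0.0
```

Run:
```python
from h import *
st([4,-22,68])
im=read_camera("scene")[:,:,::-1]; cv2.imwrite("pics/scene2.png",im)
cv2.imwrite("pics/crop5.png",cv2.resize(im[150:310,270:430],(640,600),interpolation=cv2.INTER_CUBIC))
```

```text
t 6.0 fix [ 10.3 -21.9  71.5] yaw y 21.45 zaxis [-0. -0. -1.] F [-0.3 -0.2  0.3] open 0.6 q [ 32.  20. -35.  99.  13.  65.  14.]
tool delta mm [-0.1 -6.3  3.5]
```

View pics/crop5.png

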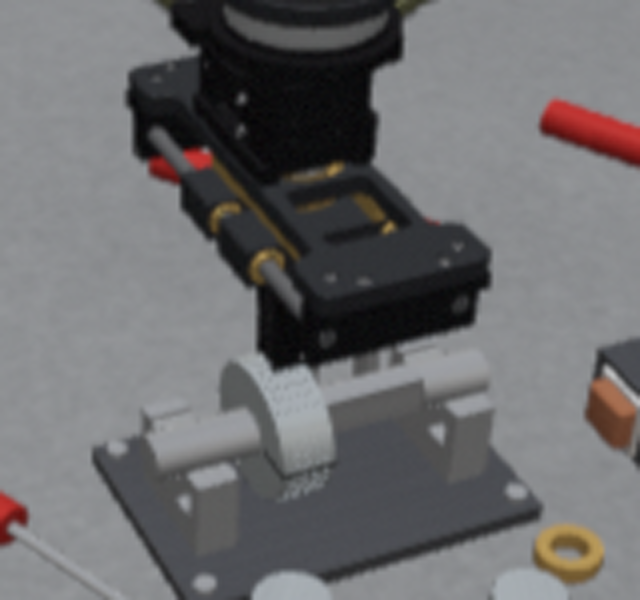

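The fingers are hidden behind the gripper's end piece (crop 370,320), and their tips should be just above the knob's crest (crop 275,360). I'll continue probing.

Emit:
arm_command(deltas=[[0,0,0.002,0,0,0,1],[0,0,0,0,0,0,1]])

```text
clock: 6.25
tcp_pos: [590.8, -49.7, 69.5]
ee_rot: [[-0.366, 0.931, -0.0], [0.931, 0.366, -0.0], [0.0, -0.0, -1.0]]
wrist_force: [-0.1, -0.3, 0.1]
opening: 0.4
grasp_force: 0.0
```

Emit:
arm_command(deltas=[[0,0,0.0015,0,0,0,1],[0,0,0,0,0,0,1]])

```text
clock: 6.45
tcp_pos: [590.8, -49.7, 68.0]
ee_rot: [[-0.366, 0.931, -0.0], [0.931, 0.366, -0.0], [0.0, -0.0, -1.0]]
wrist_force: [-0.4, 0.1, -0.5]
opening: 0.6
grasp_force: 0.0
```

Emit:
arm_command(deltas=[[0,0,0.0015,0,0,0,1],[0,0,0,0,0,0,1]])

```text
clock: 6.65
tcp_pos: [590.8, -49.7, 66.5]
ee_rot: [[-0.366, 0.931, -0.0], [0.931, 0.366, -0.0], [0.0, -0.0, -1.0]]
wrist_force: [0.2, 0.0, 0.2]
opening: 0.2
grasp_force: 0.0
```

Emit:
arm_command(deltas=[[0,0,0.0015,0,0,0,1],[0,0,0,0,0,0,1]])

```text
clock: 6.85
tcp_pos: [590.8, -49.7, 65.0]
ee_rot: [[-0.366, 0.931, -0.0], [0.931, 0.366, -0.0], [0.0, -0.0, -1.0]]
wrist_force: [-1.2, -0.6, 0.4]
opening: 0.4
grasp_force: 0.0
```

Emit:
arm_command(deltas=[[0,0,0.002,0,0,0,1],[0,0,0,0,0,0,1]])

```text
clock: 7.05
tcp_pos: [590.8, -49.7, 62.9]
ee_rot: [[-0.366, 0.931, -0.0], [0.931, 0.366, -0.0], [0.0, -0.0, -1.0]]
wrist_force: [-0.4, 0.6, 0.6]
opening: 0.4
grasp_force: 0.0
```

Emit:
arm_command(deltas=[[0,0,0.002,0,0,0,1],[0,0,0,0,0,0,1]])

```text
clock: 7.25
tcp_pos: [590.7, -49.6, 60.9]
ee_rot: [[-0.366, 0.931, -0.001], [0.931, 0.366, -0.0], [0.0, -0.0, -1.0]]
wrist_force: [-0.5, 0.1, -0.4]
opening: 0.4
grasp_force: 0.0
```

Emit:
arm_command(deltas=[[0,0,0.002,0,0,0,1],[0,0,0,0,0,0,1]])

```text
clock: 7.45
tcp_pos: [591.0, -49.7, 59.1]
ee_rot: [[-0.366, 0.931, 0.0], [0.931, 0.366, -0.0], [-0.0, 0.0, -1.0]]
wrist_force: [0.9, 0.6, 0.6]
opening: 0.5
grasp_force: 0.1
```

Run:
```python
from h import *
im=cv2.imread("pics/top0.png",0)
for r in range(416,480,4): print(r,im[r,590:640:3].tolist())
```

```text
416 [129, 123, 123, 118, 125, 129, 119, 123, 124, 124, 124, 122, 122, 127, 122, 125, 121]
420 [123, 123, 126, 123, 124, 120, 122, 126, 127, 126, 122, 123, 124, 122, 125, 128, 128]
424 [117, 122, 126, 122, 123, 124, 120, 122, 129, 126, 126, 120, 126, 125, 124, 124, 94]
428 [126, 119, 123, 124, 124, 123, 119, 119, 119, 119, 119, 124, 125, 75, 18, 17, 15]
432 [127, 124, 123, 127, 126, 124, 124, 125, 124, 130, 9, 18, 20, 17, 24, 41, 44]
436 [120, 119, 125, 120, 126, 119, 124, 126, 39, 11, 13, 6, 63, 46, 31, 21, 37]
440 [118, 122, 121, 119, 115, 123, 124, 120, 114, 14, 9, 9, 18, 21, 49, 46, 47]
444 [119, 124, 125, 120, 119, 120, 126, 126, 129, 125, 4, 13, 42, 50, 46, 47, 43]
448 [121, 125, 124, 123, 128, 124, 124, 124, 125, 122, 39, 15, 46, 49, 53, 33, 46]
452 [121, 118, 120, 128, 127, 125, 122, 125, 128, 119, 125, 9, 15, 45, 42, 45, 42]
456 [116, 119, 124, 122, 126, 121, 124, 120, 124, 129, 127, 127, 9, 12, 99, 34, 46]
460 [127, 123, 123, 124, 121, 127, 119, 124, 131, 130, 127, 125, 74, 13, 46, 44, 46]
464 [126, 122, 122, 128, 123, 127, 126, 124, 127, 120, 122, 125, 123, 21, 17, 46, 47]
468 [120, 128, 133, 125, 126, 128, 128, 125, 123, 127, 124, 125, 122, 121, 4, 12, 45]
472 [119, 121, 127, 126, 128, 127, 123, 123, 127, 125, 125, 123, 122, 130, 72, 10, 34]
476 [129, 124, 115, 123, 124, 125, 128, 123, 121, 126, 121, 127, 128, 127, 126, 38, 7]
```

Emit:
arm_command(deltas=[[0,0,0.0015,0,0,0,1],[0,0,0,0,0,0,1]])

```text
clock: 7.65
tcp_pos: [591.7, -49.5, 58.7]
ee_rot: [[-0.366, 0.931, 0.001], [0.931, 0.366, -0.0], [-0.001, 0.001, -1.0]]
wrist_force: [-0.4, 1.2, 4.3]
opening: 0.5
grasp_force: 2.1
```

Emit:
arm_command(deltas=[[0,0,0.0015,0,0,0,1],[0,0,0,0,0,0,1]])

```text
clock: 7.85
tcp_pos: [592.8, -49.1, 58.4]
ee_rot: [[-0.366, 0.931, 0.004], [0.931, 0.366, -0.0], [-0.002, 0.004, -1.0]]
wrist_force: [-0.7, 1.2, 9.1]
opening: 0.5
grasp_force: 4.4
```

Emit:
arm_command(deltas=[[0,0,0.0015,0,0,0,1],[0,0,0,0,0,0,1]])

```text
clock: 8.05
tcp_pos: [594.1, -48.8, 58.0]
ee_rot: [[-0.366, 0.93, 0.006], [0.931, 0.366, -0.0], [-0.002, 0.006, -1.0]]
wrist_force: [0.1, 0.5, 13.3]
opening: 0.4
grasp_force: 6.3
```

Emit:
arm_command(deltas=[[0,0,0.0015,0,0,0,1],[0,0,0,0,0,0,1]])

```text
clock: 8.25
tcp_pos: [595.3, -48.4, 57.7]
ee_rot: [[-0.366, 0.93, 0.009], [0.93, 0.366, 0.0], [-0.003, 0.008, -1.0]]
wrist_force: [1.1, 2.0, 16.7]
opening: 0.4
grasp_force: 7.9
```

Contact: 16.7 N at a TCP reading of 58, so the real fingertips are about 30 mm above the reported TCP. Now the first drag towards the robot.

Emit:
arm_command(deltas=[[0,-0.004,0,0,0,0,1],[0,-0.004,0,0,0,0,1],[0,-0.004,0,0,0,0,1],[0,-0.004,0,0,0,0,1],[0,-0.004,0,0,0,0,1],[0,-0.004,0,0,0,0,1],[0,0,0,0,0,0,1]])

```text
clock: 8.95
tcp_pos: [572.3, -58.3, 57.6]
ee_rot: [[-0.366, 0.931, 0.008], [0.931, 0.366, -0.001], [-0.004, 0.007, -1.0]]
wrist_force: [-2.2, 0.8, 17.8]
opening: 0.5
grasp_force: 8.9
```

```bash
cat >> h.py <<'E'
def prof(c="scene",name=None):
    p=np.load("pose.npy");im=read_camera(c);
    if name: cv2.imwrite(f"pics/{name}.png",im[:,:,::-1])
    g=cv2.cvtColor(im,cv2.COLOR_RGB2GRAY);ths=np.arange(-30,136,5)
    a=unroll(p,c,g,35.5,np.arange(-31,-12,2),ths).mean(1);b=unroll(p,c,g,12,np.arange(8,47,3),ths);b=np.median(b,1)
    print(c,"th/rim/shaft",[(int(t),int(x),int(y)) for t,x,y in zip(ths,a,b)])
E
python3 -c "
from h import *
st();prof()"
```

```text
t 8.95 fix [-10.  -23.3  57.6] yaw y 21.46 zaxis [ 0.008 -0.001 -1.   ] F [-2.2  0.8 17.8] open 0.5 q [ 33.  18. -35. 102.  12.  62.  15.]
scene th/rim/shaft [(-30, 31, 141), (-25, 28, 142), (-20, 21, 143), (-15, 18, 146), (-10, 35, 151), (-5, 95, 151), (0, 152, 151), (5, 161, 147), (10, 167, 145), (15, 160, 143), (20, 168, 143), (25, 165, 144), (30, 170, 145), (35, 165, 146), (40, 169, 146), (45, 166, 147), (50, 164, 147), (55, 141, 147), (60, 114, 147), (65, 149, 146), (70, 142, 145), (75, 134, 144), (80, 129, 143), (85, 118, 144), (90, 111, 145), (95, 106, 145), (100, 108, 143), (105, 108, 139), (110, 107, 137), (115, 113, 127), (120, 115, 124), (125, 114, 120), (130, 113, 112), (135, 112, 108)]
```

Drag 1 worked: the rim line is now at about 59°. I'll lift, go back and repeat.

Emit:
arm_command(deltas=[[0,0,-0.01,0,0,0,1],[0,0,-0.002,0,0,0,1],[0.001,0.012,0,0,0,0,1],[0,0.012,0,0,0,0,1],[0,0,0.006,0,0,0,1],[0,0,0,0,0,0,1],[0,0,0.003,0,0,0,1],[0,0,0.002,0,0,0,1],[0,0,0,0,0,0,1]])

```text
clock: 9.9
tcp_pos: [594.2, -46.9, 57.8]
ee_rot: [[-0.367, 0.93, 0.007], [0.93, 0.367, 0.001], [-0.002, 0.007, -1.0]]
wrist_force: [0.9, 3.3, 15.8]
opening: 0.3
grasp_force: 7.9
```

```bash
python3 -c "
from h import *
st();prof()"
```

```text
t 9.9 fix [ 14.5 -20.5  57.8] yaw y 21.52 zaxis [ 0.007  0.001 -1.   ] F [ 0.9  3.3 15.8] open 0.3 q [ 31.  21. -35.  99.  13.  63.  14.]
scene th/rim/shaft [(-30, 100, 12), (-25, 93, 11), (-20, 83, 12), (-15, 71, 15), (-10, 59, 20), (-5, 44, 32), (0, 33, 50), (5, 24, 74), (10, 28, 98), (15, 34, 121), (20, 38, 136), (25, 56, 143), (30, 139, 143), (35, 167, 144), (40, 169, 145), (45, 169, 145), (50, 165, 146), (55, 159, 145), (60, 98, 145), (65, 146, 145), (70, 142, 144), (75, 136, 143), (80, 128, 142), (85, 124, 142), (90, 111, 143), (95, 108, 142), (100, 106, 141), (105, 110, 139), (110, 109, 138), (115, 112, 130), (120, 116, 122), (125, 117, 112), (130, 115, 111), (135, 114, 109)]
```

Emit:
arm_command(deltas=[[0,-0.004,0,0,0,0,1],[0,-0.004,0,0,0,0,1],[0,-0.004,0,0,0,0,1],[0,-0.004,0,0,0,0,1],[0,-0.004,0,0,0,0,1],[0,-0.004,0,0,0,0,1],[0,0,0,0,0,0,1]])

```text
clock: 10.65
tcp_pos: [570.4, -57.6, 57.3]
ee_rot: [[-0.366, 0.931, 0.005], [0.931, 0.366, -0.001], [-0.003, 0.004, -1.0]]
wrist_force: [-1.5, 0.3, 17.0]
opening: 0.4
grasp_force: 8.3
```

Emit:
arm_command(deltas=[[0,0,-0.01,0,0,0,1],[0,0,-0.002,0,0,0,1],[0,0.012,0,0,0,0,1],[0,0.01,0,0,0,0,1],[0,0,0.006,0,0,0,1],[0,0,0,0,0,0,1],[0,0,0.003,0,0,0,1],[0,0,0.002,0,0,0,1],[0,0,0,0,0,0,1]])

```text
clock: 11.55
tcp_pos: [591.2, -48.2, 58.4]
ee_rot: [[-0.366, 0.93, 0.005], [0.93, 0.366, 0.0], [-0.002, 0.005, -1.0]]
wrist_force: [-0.5, 2.6, 14.3]
opening: 0.6
grasp_force: 7.2
```

```bash
python3 -c "
from h import *
st();prof();prof('top')"
```

```text
t 11.55 fix [ 11.3 -20.7  58.4] yaw y 21.49 zaxis [ 0.005  0.    -1.   ] F [-0.5  2.6 14.3] open 0.6 q [ 32.  21. -35. 100.  13.  63.  14.]
scene th/rim/shaft [(-30, 84, 49), (-25, 77, 58), (-20, 66, 71), (-15, 57, 86), (-10, 48, 105), (-5, 34, 125), (0, 26, 140), (5, 27, 152), (10, 33, 157), (15, 31, 158), (20, 39, 158), (25, 113, 158), (30, 163, 158), (35, 169, 158), (40, 168, 158), (45, 169, 157), (50, 166, 156), (55, 164, 155), (60, 155, 155), (65, 150, 156), (70, 144, 153), (75, 136, 146), (80, 129, 131), (85, 121, 114), (90, 117, 99), (95, 112, 88), (100, 101, 81), (105, 104, 75), (110, 106, 72), (115, 113, 70), (120, 118, 70), (125, 117, 69), (130, 115, 70), (135, 115, 70)]
top th/rim/shaft [(-30, 92, 83), (-25, 92, 83), (-20, 91, 82), (-15, 92, 82), (-10, 92, 82), (-5, 93, 83), (0, 92, 82), (5, 93, 81), (10, 92, 81), (15, 93, 83), (20, 93, 83), (25, 93, 82), (30, 92, 81), (35, 92, 80), (40, 93, 80), (45, 93, 81), (50, 92, 80), (55, 93, 80), (60, 93, 79), (65, 93, 79), (70, 93, 79), (75, 93, 79), (80, 93, 79), (85, 93, 79), (90, 93, 79), (95, 93, 79), (100, 93, 79), (105, 93, 79), (110, 92, 80), (115, 92, 80), (120, 93, 81), (125, 93, 81), (130, 93, 80), (135, 93, 81)]
```

Emit:
arm_command(deltas=[[0,-0.004,0,0,0,0,1],[0,-0.004,0,0,0,0,1],[0,-0.004,0,0,0,0,1],[0,-0.001,0,0,0,0,1],[0,0,0,0,0,0,1],[0,0,-0.01,0,0,0,1],[0,0,-0.03,0,0,0,1],[0,0,-0.03,0,0,0,1],[0,0,-0.03,0,0,0,1],[0,0,0,0,0,0,1]])

```text
clock: 12.65
tcp_pos: [578.8, -54.5, 159.3]
ee_rot: [[-0.365, 0.931, 0.006], [0.931, 0.365, -0.002], [-0.004, 0.005, -1.0]]
wrist_force: [0.6, -0.6, -0.2]
opening: 0.4
grasp_force: 0.0
```

Run:
```python
from h import *
st();prof(name="scene3")
im=cv2.imread("pics/scene3.png")
cv2.imwrite("pics/crop6.png",cv2.resize(im[120:300,280:420],(467,600),interpolation=cv2.INTER_CUBIC))
```

```text
t 12.65 fix [ -2.5 -22.1 159.3] yaw y 21.43 zaxis [ 0.006 -0.002 -1.   ] F [ 0.6 -0.6 -0.2] open 0.4 q [ 34.  14. -37.  95.   9.  73.  18.]
scene th/rim/shaft [(-30, 155, 135), (-25, 158, 135), (-20, 160, 138), (-15, 161, 144), (-10, 158, 149), (-5, 131, 153), (0, 116, 154), (5, 153, 155), (10, 162, 156), (15, 159, 157), (20, 163, 157), (25, 160, 157), (30, 167, 156), (35, 165, 155), (40, 167, 154), (45, 169, 154), (50, 165, 153), (55, 163, 150), (60, 155, 145), (65, 148, 137), (70, 141, 129), (75, 133, 120), (80, 126, 112), (85, 118, 103), (90, 117, 93), (95, 111, 85), (100, 104, 78), (105, 103, 73), (110, 99, 70), (115, 105, 69), (120, 112, 69), (125, 115, 69), (130, 115, 69), (135, 116, 69)]
```

View pics/crop6.png

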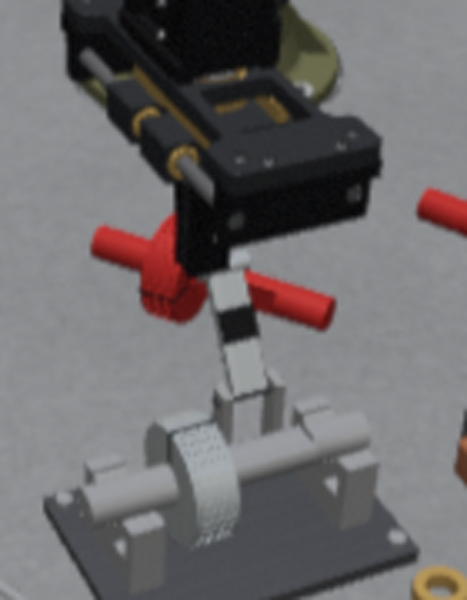

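The line is on top of the rim at crop (195,425), about -1° in the scene unroll. I'll move behind the clamp and, with the view free, check the roll more precisely before swinging.

Emit:
arm_command(deltas=[[0.013,-0.027,0,0,0,0,1],[0.013,-0.027,0,0,0,0,1],[0.013,-0.027,0,0,0,0,1],[0.013,-0.027,0,0,0,0,1],[0,0,0,0,0,0,1]])

```text
clock: 13.2
tcp_pos: [452.5, -45.8, 153.3]
ee_rot: [[-0.364, 0.931, -0.005], [0.931, 0.364, -0.002], [0.0, -0.006, -1.0]]
wrist_force: [0.1, -1.0, 0.7]
opening: 0.3
grasp_force: 0.0
```

Run:
```python
from h import *
st([-110,30,95]);p=np.load("pose.npy")
from scipy.optimize import least_squares
out=[]
for c in("scene","top"):
    im=read_camera(c);cv2.imwrite(f"pics/{c}4.png",im[:,:,::-1]);g=cv2.cvtColor(im,cv2.COLOR_RGB2GRAY)
    ths=np.arange(-20,20,1.)
    a=unroll(p,c,g,35.5,np.arange(-32,-11,1),ths).mean(1)
    print(c,a.astype(int).tolist())
    # shaft silhouette check: intensity across shaft x at z=54 plane, y -60..-45 and 10..45
    xs=np.arange(-24,25,1.)
    for ys in((-56,-42),(-4,8)):
        X,Y=np.meshgrid(xs,np.arange(*ys));P=np.c_[X.ravel(),Y.ravel(),np.full(X.size,54.)]
        uv=proj(c,F(p,P)).reshape(*X.shape,2).astype(np.float32)
        print(ys,np.median(cv2.remap(g,uv[...,0],uv[...,1],1),0).astype(int).tolist())
a=cv2.imread("pics/scene4.png")[190:310,285:405];b=cv2.imread("pics/top4.png")[195:315,240:360]
cv2.imwrite("pics/crop7.png",np.hstack([cv2.resize(m,(400,400),interpolation=cv2.INTER_CUBIC) for m in(a,b)]))
```

```text
t 13.2 fix [-117.4   31.2  153.3] yaw y 21.37 zaxis [-0.005 -0.002 -1.   ] F [ 0.1 -1.   0.7] open 0.3 q [ 40.  -3. -36. 111.  -2.  72.  26.]
tool delta mm [-1.3  7.7 58.3]
scene [157, 157, 157, 158, 158, 158, 158, 157, 156, 156, 154, 152, 148, 143, 136, 128, 120, 113, 109, 109, 114, 121, 130, 138, 145, 150, 152, 154, 155, 157, 158, 159, 159, 158, 157, 155, 154, 154, 155, 157]
(-56, -42) [139, 140, 142, 143, 143, 144, 145, 146, 147, 149, 151, 153, 155, 155, 156, 156, 156, 155, 155, 154, 154, 153, 151, 150, 149, 147, 146, 143, 140, 136, 132, 127, 121, 116, 110, 103, 97, 90, 84, 80, 77, 76, 79, 82, 85, 85, 85, 85, 85]
(-4, 8) [160, 162, 163, 162, 160, 157, 155, 156, 158, 162, 164, 164, 164, 163, 162, 161, 161, 161, 163, 163, 162, 162, 162, 161, 158, 156, 155, 152, 148, 142, 136, 129, 122, 115, 108, 100, 92, 85, 78, 72, 70, 69, 70, 72, 74, 74, 74, 74, 75]
top [148, 149, 150, 151, 151, 151, 151, 150, 148, 148, 147, 148, 151, 154, 157, 154, 142, 120, 97, 83, 87, 106, 130, 147, 155, 155, 153, 151, 150, 149, 148, 147, 145, 145, 147, 149, 151, 152, 151, 149]
(-56, -42) [78, 78, 78, 77, 78, 78, 78, 78, 77, 78, 78, 78, 76, 76, 82, 92, 103, 112, 121, 129, 134, 138, 139, 140, 141, 141, 143, 143, 143, 143, 142, 141, 140, 138, 134, 129, 116, 94, 81, 78, 78, 77, 78, 78, 78, 77, 76, 75, 75]
(-4, 8) [69, 70, 70, 70, 70, 70, 71, 71, 72, 70, 70, 70, 70, 68, 69, 72, 72, 83, 87, 77, 70, 70, 70, 70, 69, 68, 68, 68, 67, 65, 64, 64, 74, 101, 126, 132, 114, 87, 72, 69, 69, 69, 70, 69, 68, 68, 69, 69, 68]
```

View pics/crop7.png

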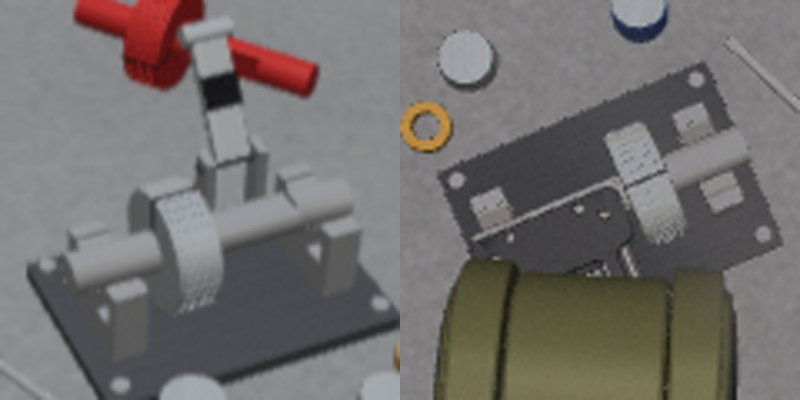

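Both views put the rim line at about -1°, so the flat is up; in the top crop the line is at (648,178), over the shaft axis. The clamp end at scene (347,200) corresponds to about 2.07 rad. I'll lower behind it and push.

Emit:
arm_command(deltas=[[-0.001,0,0.02,0,0,0,1],[0,0,0.02,0,0,0,1],[0,0,0.019,0,0,0,1],[0,0,0,0,0,0,1]])

```text
clock: 13.7
tcp_pos: [455.8, -45.8, 93.3]
ee_rot: [[-0.366, 0.931, -0.006], [0.931, 0.366, 0.003], [0.004, -0.004, -1.0]]
wrist_force: [-0.8, -0.0, 0.8]
opening: 0.3
grasp_force: 0.0
```

```bash
python3 -c "
from h import *
st([-100,30,95])"
```

```text
t 13.7 fix [-114.3   30.    93.3] yaw y 21.48 zaxis [-0.006  0.003 -1.   ] F [-0.8 -0.   0.8] open 0.3 q [ 40.   1. -37. 115.   1.  64.  24.]
tool delta mm [-0.2 14.3 -1.7]
```

Emit:
arm_command(deltas=[[0,0.01,0,0,0,0,1],[0,0.01,0,0,0,0,1],[0,0.01,0,0,0,0,1],[0,0.01,0,0,0,0,1],[0,0.01,0,0,0,0,1],[0,0,0,0,0,0,1]])

```text
clock: 14.3
tcp_pos: [505.8, -26.8, 96.5]
ee_rot: [[-0.367, 0.93, 0.002], [0.93, 0.367, 0.001], [0.001, 0.002, -1.0]]
wrist_force: [0.6, 0.0, 0.2]
opening: 0.6
grasp_force: 0.0
```

Emit:
arm_command(deltas=[[0,0.01,0,0,0,0,1],[0,0.01,0,0,0,0,1],[0,0.01,0,0,0,0,1],[0,0,0,0,0,0,1]])

```text
clock: 14.7
tcp_pos: [533.4, -15.9, 96.3]
ee_rot: [[-0.367, 0.93, 0.001], [0.93, 0.367, 0.001], [0.001, 0.001, -1.0]]
wrist_force: [0.1, 0.8, 0.0]
opening: 0.5
grasp_force: 0.0
```

```bash
cat >> h.py <<'E'
def clampdet():
    p=np.load("pose.npy")
    for c in("scene","top"):
        read_camera(c);r=search_frame("clamp_end",c)
        print(c,[(round(d["p"],2),np.round([d["bbox"][0]*640+d["bbox"][2]*320,d["bbox"][1]*480+d["bbox"][3]*240],1).tolist()) for d in r][:3])
    for a in np.arange(0,2.3,.3):
        E_=F(p,[-40+74*np.cos(a),30,68+74*np.sin(a)]);print(round(a,2),proj("scene",E_)[0].round(1),proj("top",E_)[0].round(1))
E
python3 -c "
from h import *
st();clampdet();prof(name='scene5')"
```

```text
t 14.7 fix [-31.2  30.2  96.3] yaw y 21.51 zaxis [ 0.001  0.001 -1.   ] F [0.1 0.8 0. ] open 0.5 q [ 34.  11. -39. 105.   8.  66.  14.]
scene [(0.79, [361.3, 226.2])]
top []
0.0 [372.4 260.6] [280.4 244.3]
0.3 [372.5 250.2] [280.2 244.4]
0.6 [370.8 238.4] [281.2 247.8]
0.9 [367.5 226.4] [283.6 254.3]
1.2 [362.9 215.5] [287.2 263.2]
1.5 [357.6 206.8] [291.5 273.9]
1.8 [352.1 201.3] [296.2 285.2]
2.1 [347.  199.2] [300.7 295.9]
scene th/rim/shaft [(-30, 156, 136), (-25, 158, 136), (-20, 160, 139), (-15, 161, 144), (-10, 158, 149), (-5, 131, 153), (0, 117, 155), (5, 153, 156), (10, 163, 157), (15, 160, 158), (20, 164, 158), (25, 160, 157), (30, 167, 157), (35, 166, 155), (40, 168, 155), (45, 170, 154), (50, 165, 154), (55, 163, 151), (60, 155, 145), (65, 148, 137), (70, 142, 129), (75, 134, 121), (80, 126, 112), (85, 119, 103), (90, 117, 94), (95, 112, 86), (100, 104, 79), (105, 104, 74), (110, 99, 71), (115, 106, 70), (120, 114, 69), (125, 116, 69), (130, 116, 69), (135, 117, 69)]
```

Emit:
arm_command(deltas=[[0,0.007,0,0,0,0,1],[0,0.007,0,0,0,0,1],[0,-0.003,0,0,0,0,1],[0,0,-0.03,0,0,0,1],[0,0,0,0,0,0,1],[0,0.02,0,0,0,0,1],[0,0.008,0,0,0,0,1],[0,0,0,0,0,0,1]])

```text
clock: 15.75
tcp_pos: [568.6, -1.9, 125.8]
ee_rot: [[-0.367, 0.93, -0.0], [0.93, 0.367, 0.001], [0.001, 0.0, -1.0]]
wrist_force: [-0.5, 0.2, 0.5]
opening: 0.6
grasp_force: 0.0
```

```bash
python3 -c "
from h import *
st()
read_camera('scene');r=search_frame('clamp_end','scene');print([(d['p'],np.round(np.array(d['bbox'])*[640,480,640,480])) for d in r])"
```

```text
t 15.75 fix [  6.7  30.7 125.8] yaw y 21.53 zaxis [-0.     0.001 -1.   ] F [-0.5  0.2  0.5] open 0.6 q [ 32.  15. -39.  99.  10.  70.  12.]
[(0.64, array([350., 219.,  22.,  18.])), (0.18, array([335., 335.,  97.,  61.]))]
```

Emit:
arm_command(deltas=[[0,0,0.012,0,0,0,1],[0,0.001,0.012,0,0,0,1],[0,0.007,0.008,0,0,0,1],[0,0.007,0.008,0,0,0,1],[0,0.005,0.009,0,0,0,1],[0,0.004,0.01,0,0,0,1],[0,0,0,0,0,0,1]])

```text
clock: 16.55
tcp_pos: [601.3, 9.8, 71.0]
ee_rot: [[-0.367, 0.93, 0.023], [0.93, 0.367, 0.005], [-0.003, 0.023, -1.0]]
wrist_force: [16.3, 4.8, 7.3]
opening: 0.6
grasp_force: 6.7
```

```bash
python3 -c "
from h import *
st()
read_camera('scene');r=search_frame('clamp_end','scene');print([(d['p'],np.round(np.array(d['bbox'])*[640,480,640,480])) for d in r])"
```

```text
t 16.55 fix [41.5 29.9 71. ] yaw y 21.56 zaxis [ 0.023  0.005 -1.   ] F [16.3  4.8  7.3] open 0.6 q [ 29.  21. -38.  99.  14.  64.   8.]
[(0.7, array([351., 238.,  19.,  13.])), (0.17, array([293., 237., 111.,  79.])), (0.15, array([419., 240.,  26.,  37.]))]
```

The finger slipped to the bar's far side and pushes it sideways. I'll back off, lift and look.

Emit:
arm_command(deltas=[[0,0.006,0,0,0,0,1],[0,0.002,-0.02,0,0,0,1],[0,0,-0.03,0,0,0,1],[0,-0.015,-0.04,0,0,0,1],[0,-0.02,-0.02,0,0,0,1],[0,0,0,0,0,0,1]])

```text
clock: 17.25
tcp_pos: [565.5, -5.1, 179.5]
ee_rot: [[-0.364, 0.931, 0.004], [0.931, 0.364, -0.003], [-0.004, 0.002, -1.0]]
wrist_force: [0.1, 0.2, -0.1]
opening: 0.9
grasp_force: 0.0
```

Run:
```python
from h import *
st();prof(name='scene6')
r=search_frame('clamp_end','scene');print([(d['p'],np.round(np.array(d['bbox'])*[640,480,640,480])) for d in r])
cv2.imwrite("pics/crop8.png",cv2.resize(cv2.imread("pics/scene6.png")[140:310,280:420],(494,600),interpolation=cv2.INTER_CUBIC))
```

```text
t 17.25 fix [  2.7  28.8 179.5] yaw y 21.35 zaxis [ 0.004 -0.003 -1.   ] F [ 0.1  0.2 -0.1] open 0.9 q [ 33.  12. -40.  95.   8.  75.  13.]
scene th/rim/shaft [(-30, 156, 138), (-25, 159, 137), (-20, 160, 142), (-15, 161, 147), (-10, 159, 151), (-5, 132, 154), (0, 117, 155), (5, 154, 156), (10, 163, 157), (15, 160, 157), (20, 164, 157), (25, 161, 157), (30, 168, 156), (35, 166, 156), (40, 168, 155), (45, 170, 155), (50, 165, 154), (55, 163, 151), (60, 155, 145), (65, 149, 137), (70, 142, 129), (75, 134, 121), (80, 127, 112), (85, 119, 104), (90, 118, 94), (95, 112, 85), (100, 105, 78), (105, 104, 74), (110, 99, 71), (115, 106, 69), (120, 113, 69), (125, 115, 69), (130, 116, 69), (135, 116, 69)]
[(0.6, array([351., 239.,  28.,  11.])), (0.59, array([303., 241.,  87.,  41.]))]
```

View pics/crop8.png

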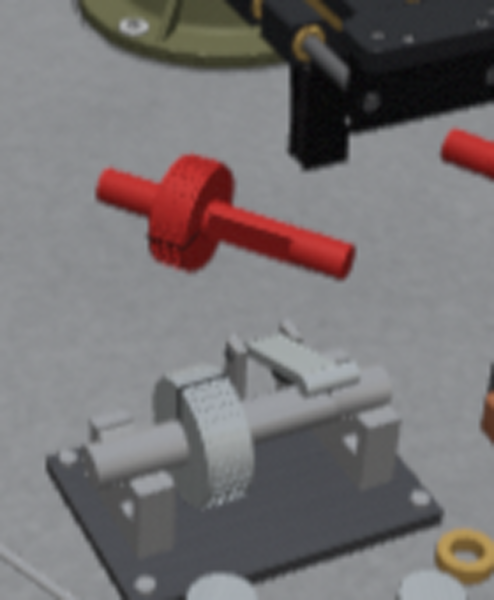

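The clamp is at about 0.38 rad, with the bar at crop (328,378), and the spindle line is unchanged. Now I'll press the bar straight down from above.

Emit:
arm_command(deltas=[[0.001,0.024,0,0,0,0,1],[0,0,0.035,0,0,0,1],[0,0,0.035,0,0,0,1],[0,0,0.028,0,0,0,1],[0,0,0,0,0,0,1]])

```text
clock: 17.85
tcp_pos: [582.8, 6.1, 72.7]
ee_rot: [[-0.366, 0.93, -0.011], [0.93, 0.367, 0.001], [0.005, -0.01, -1.0]]
wrist_force: [-0.8, 0.3, -0.8]
opening: 0.3
grasp_force: 0.0
```

```bash
python3 -c "
from h import *
st([28,30,70])"
```

```text
t 17.85 fix [22.9 33.1 72.7] yaw y 21.5 zaxis [-0.011  0.001 -1.   ] F [-0.8  0.3 -0.8] open 0.3 q [ 29.  20. -39.  99.  13.  66.   8.]
tool delta mm [-3.2  5.1  2.6]
```

Emit:
arm_command(deltas=[[-0.003,0.003,0.003,0,0,0,1],[0,0.001,0.004,0,0,0,1],[0,0.001,0.004,0,0,0,1],[0,0.001,0.004,0,0,0,1],[0,0,0.004,0,0,0,1],[0,0,0.003,0,0,0,1],[0,0,0,0,0,0,1]])

```text
clock: 18.55
tcp_pos: [593.6, 5.2, 56.8]
ee_rot: [[-0.366, 0.931, -0.001], [0.931, 0.366, -0.0], [0.0, -0.001, -1.0]]
wrist_force: [-0.5, 0.3, 0.6]
opening: 0.3
grasp_force: 0.0
```

```bash
python3 -c "
from h import *
st([30,30,45])"
```

```text
t 18.55 fix [32.7 28.4 56.8] yaw y 21.45 zaxis [-0.001 -0.    -1.   ] F [-0.5  0.3  0.6] open 0.3 q [ 28.  22. -38.  99.  15.  64.   7.]
tool delta mm [ 1.7 -2.6 11.8]
```

Emit:
arm_command(deltas=[[0.001,-0.001,0.004,0,0,0,1],[0,0,0.004,0,0,0,1],[0,0,0.002,0,0,0,1],[0,0,0,0,0,0,1]])

```text
clock: 18.95
tcp_pos: [592.3, 5.8, 46.7]
ee_rot: [[-0.366, 0.931, -0.001], [0.931, 0.366, -0.0], [0.0, -0.001, -1.0]]
wrist_force: [0.1, -0.1, 0.2]
opening: 0.4
grasp_force: 0.0
```

Emit:
arm_command(deltas=[[0,0,0.002,0,0,0,1],[0,0,0.002,0,0,0,1],[0,0,0,0,0,0,1]])

```text
clock: 19.25
tcp_pos: [593.0, 5.9, 43.7]
ee_rot: [[-0.366, 0.931, 0.0], [0.931, 0.366, -0.0], [-0.0, 0.0, -1.0]]
wrist_force: [-0.8, 0.2, 3.4]
opening: 0.2
grasp_force: 1.5
```

Emit:
arm_command(deltas=[[0,0,0.002,0,0,0,1],[0,0,0,0,0,0,1]])

```text
clock: 19.45
tcp_pos: [593.1, 5.9, 43.2]
ee_rot: [[-0.366, 0.931, 0.001], [0.931, 0.366, -0.001], [-0.001, 0.0, -1.0]]
wrist_force: [-4.9, -1.4, 11.5]
opening: 0.5
grasp_force: 6.1
```

It's stopping at the shut height (bar top about 73–74 mm). I'll press firmly once, then lift clear and check.

Emit:
arm_command(deltas=[[0,0,0.003,0,0,0,1],[0,0,0.002,0,0,0,1],[0,0,0,0,0,0,1],[0,0,0,0,0,0,1]])

```text
clock: 19.85
tcp_pos: [593.4, 5.9, 42.2]
ee_rot: [[-0.366, 0.931, 0.001], [0.931, 0.366, -0.003], [-0.003, -0.0, -1.0]]
wrist_force: [-13.8, -1.7, 35.3]
opening: 0.4
grasp_force: 17.8
```

Emit:
arm_command(deltas=[[0,0,-0.009,0,0,0,1],[0,0,-0.03,0,0,0,1],[0,0,-0.04,0,0,0,1],[0,-0.03,-0.03,0,0,0,1],[0,-0.04,0,0,0,0,1],[0,0,0,0,0,0,1]])

```text
clock: 20.45
tcp_pos: [523.9, -22.4, 145.2]
ee_rot: [[-0.363, 0.932, -0.003], [0.932, 0.363, -0.004], [-0.003, -0.004, -1.0]]
wrist_force: [0.4, -0.4, -0.9]
opening: 0.6
grasp_force: 0.0
```

Run:
```python
from h import *
st();prof(name='scene7')
r=search_frame('clamp_end','scene');print([(d['p'],np.round(np.array(d['bbox'])*[640,480,640,480])) for d in r])
cv2.imwrite("pics/crop9.png",cv2.resize(cv2.imread("pics/scene7.png")[190:310,280:430],(750,600),interpolation=cv2.INTER_CUBIC))
```

```text
t 20.45 fix [-42.3  27.5 145.2] yaw y 21.28 zaxis [-0.003 -0.004 -1.   ] F [ 0.4 -0.4 -0.9] open 0.6 q [ 37.   8. -40. 103.   5.  71.  16.]
scene th/rim/shaft [(-30, 154, 161), (-25, 157, 156), (-20, 159, 150), (-15, 160, 150), (-10, 160, 151), (-5, 143, 155), (0, 113, 154), (5, 147, 155), (10, 157, 158), (15, 161, 157), (20, 161, 157), (25, 163, 160), (30, 165, 166), (35, 167, 165), (40, 166, 164), (45, 168, 160), (50, 165, 158), (55, 161, 152), (60, 154, 146), (65, 147, 138), (70, 141, 129), (75, 135, 121), (80, 125, 113), (85, 119, 103), (90, 112, 99), (95, 110, 94), (100, 101, 88), (105, 104, 83), (110, 101, 79), (115, 106, 77), (120, 114, 76), (125, 115, 75), (130, 114, 73), (135, 115, 71)]
[(0.56, array([349., 240.,  32.,  28.]))]
```

View pics/crop9.png

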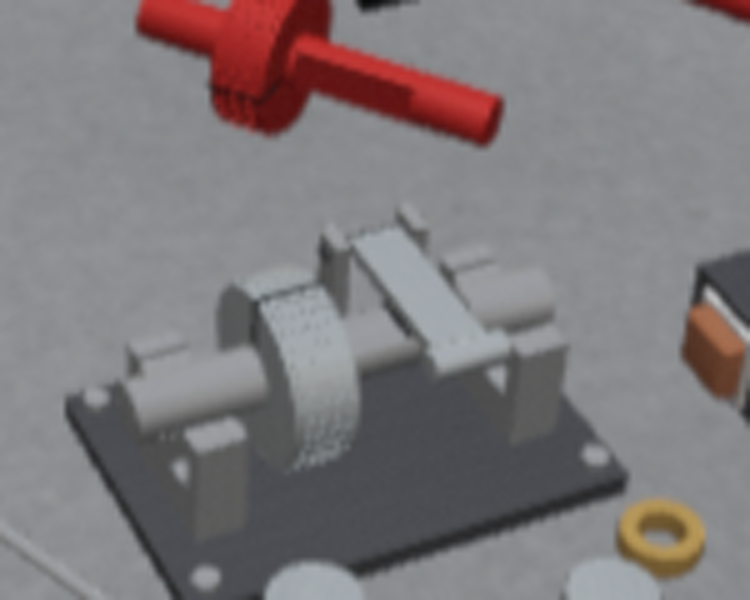

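The clamp lies level: its bar is at pixel (375,261), against (372,261) expected for shut. The rim line is now at 0°, the spindle is in both V-blocks and the robot is clear.

```bash
python3 -c "
from plant import bot
print(bot.close_job())"
```

```text
the job is handed in; nothing more can be done
None
```

The job is handed in at about 20 s: the flat was rolled to face up before the clamp was pressed fully home on it, and in the last picture the spindle still lies in both V-blocks with the robot clear and nothing else disturbed.

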